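Open the roll holder for a new foil roll

TASK

I am about to load a new foil roll into the roll holder on the counter. First swing its tear bar back, away from you, until it rests in the two clips behind it; then pull the sprung end out by its black knob until the ring engraved on its rod is level with the mouth of the barrel, and finish while holding it out there, so that I can drop the roll in. Leave the carton, mug, spice jar and soap bottle where they stand.

Things in the scene. Friction and masses are not known exactly. Their poses are not given: they have to be found in the camera images.
- holder: Steel roll holder, fixed to the counter. Dark wood base 130 x 390 x 8 mm, origin at the centre of its underside; x to the rear (away from the robot), y along the roll's axis (line x = 0, z = 0.080), z up. End plates 5 mm thick, 100 mm deep, top at z = 0.100, at y = 0.1775 (with a fixed cone hub 25 mm inward) and -0.1825. No roll is fitted: y -0.09 to 0.14 is empty below the tear bar.
- tear_bar (a joint): Angle of the tear bar, rad: 0 = right back in its two clips, a firm stop, leaning 0.61 to the rear of vertical; grows as it comes up and forward to the robot, 1.8 at most; starts at 1.15 to 1.65. The tube is at holder x = 0.035 + 0.075 sin(0.61 - angle), z = 0.090 + 0.075 cos(0.61 - angle). Stiff pivots: it stays where it is left; 2 to 4 N at the tube moves it.
- bar_mid (a point): Middle (holder y = 0) of the tear bar's tube, on its centreline. Steel tube 10 mm in diameter, 372 mm long, parallel to the holder's y, 75 mm from the hinge axis on a flat arm at each end; a toothed strip 2 mm thick and 240 mm long stands out to 18 mm from the centreline, pointing away from the hinge. Axes turn with the bar, parallel to the holder's at angle 0.
- bar_hinge (a point): Point on the tear bar's hinge axis at the middle of the holder: holder x = 0.035, y = 0, z = 0.090. The hinge axis is parallel to the holder's y axis. The two fixed clips that catch the bar are bent 6 mm wires at holder y = 0.165 and -0.170, reaching back to x = 0.095 and up to z = 0.165.
- rod (a joint): How far the sprung telescoping end is pulled out, m: 0 at rest, grows as the knob is pulled along the holder's -y direction, firm stop at 0.075. At 0.060 the engraved ring lies exactly at the barrel's mouth. The spring inside pulls it back: about 4.5 N at 0, 13.5 N at 0.060; let go, it slides back home.
- barrel_mouth (a point): Centre of the open outer end of the aluminium barrel (24 mm in diameter, 70 mm long, fixed on the outside of the -y end plate): holder x = 0, y = -0.255, z = 0.080.
- rod_ring (a point): Centre of the dark engraved ring, 4 mm wide, on the 12 mm steel rod; 80 mm from the middle of the knob's neck towards +y; hidden in the barrel at rest, at the barrel's mouth when the rod is out by 60 mm.
- carton: Loose cardboard carton with the new roll, 60 x 315 x 60 mm, long side along its y; origin at the centre of its underside. Lies beside the holder. Leave alone.
- mug: Loose white mug, 80 mm across, 92 mm high, handle at its +y; origin at the centre of its underside. Leave alone.
- spice_jar: Loose amber spice jar with black cap, 48 mm across, 105 mm high; origin at the centre of its underside. Leave alone.
- soap: Loose orange soap bottle with white cap, 60 mm across, 170 mm high; origin at the centre of its underside. Leave alone.
- knob_neck (a point): Middle of the neck of the black spool-shaped knob on the outer end of the sprung rod, on the rod's axis; at rest at holder x = 0, y = -0.275, z = 0.080. Neck 16 mm in diameter, 32 mm long along holder y; at its outer (-y) end a flange 32 mm in diameter, 9 mm thick, that fingers can pull behind. At rest the barrel's mouth is 4 mm from the neck's inner end. Grip from above, fingers on the x sides.

How it is judged:
On the way, in this order (a step that is already met when the one before it is completed fails the run):
1. the tear bar rests in its clips, the rod not yet pulled out (value of joint tear_bar below 0.07 rad and value of joint rod below 0.01 m), for 0.2 s.
2. the rod is held out with its ring at the barrel's mouth, the bar still in its clips (value of joint rod between 0.055 and 0.065 m and value of joint tear_bar below 0.07 rad and contact force between the fingers and rod above 4 N), for 0.5 s.
At the end, for the whole second after the job is handed in: The fingers hold the knob so that the rod stays 55 to 65 mm out (ring within 5 mm of the barrel's mouth) and the tear bar rests in its clips (within 0.07 rad, about 5 mm of its stop) (all of step 2); the arm keeps its last pose, push and grip.
It fails at once if a bystander is moved by more than 20 mm (distance of any of carton, mug, spice_jar, soap from where it was at the start of the episode above 0.02 m).
It also fails if it takes over 51 s, if anything falls off the work surface, if the arm or the gripper's body presses on something with over 40 N, if the wrist force passes 120 N, or if a joint passes its speed limit or range.

ROBOT

A 7-joint arm with a two-finger parallel gripper is mounted at the origin on the work surface. World frame = base frame: x ahead of the robot, y to its left, z up, the work surface at z = 0. Lengths are in m, angles in rad, forces in N, time in s.
With the tool pointing down it reaches from about 0.35 to 0.9 m from the base axis. Payload 8.1 kg.
Tool frame: the origin (TCP) lies at the very end of the fingers, on their centre line; the grasp point (between the pads) lies 19 mm behind it (arm.tcp_to_grasp is the distance from the TCP to the grasp point, in m); z points along the fingers, y is the line along which they close (so a half turn about z gives the same grasp; the last joint's range is limited). The gripper opens to 92 mm and grips with 3 to 60 N. Pads are 19 mm wide; open, the fingers measure 130 mm over their backs; the gripper's body (75 mm by 190 mm) begins 47 mm behind the grasp point.
Start: joints at [1.195, 0.434, 0.025, 1.573, -0.012, 1.134, -0.075], TCP at [0.168, -0.602, 0.227] pointing down, gripper open.
Joint ranges: [-2.62, 2.62], [-0.44, 2.09], [-1.27, 1.32], [0.08, 2.57], [-1.32, 4.46], [0.12, 2], [-2.74, 2.74]. Speed limits (rad/s): [2.22, 2.22, 3.01, 3.01, 3.14, 3.14, 3.14].

INTERFACE

Orientations are given as a rotation vector (axis times angle).
In Python, from cell import arm, vision, monitor, sign_off gives the robot as it stands (arm), with the cameras (vision), the job as plain functions and the readings (monitor).
- The arm moves only by the shell command python3 nudge.py [FORCE], which reads ROWS from standard input. ROWS is a JSON list of rows, 1 to 10 of them, each written [[dx, dy, dz], turn, opening]: dx, dy, dz in shares of the most that a row can go, 1 being 50 mm, then a turn about the tool's z in rad, then the opening from 0.0 (shut) to 1.0 (fully open); each row shifts and turns the commanded pose from where the row before left it, along the tool's axes as they then stand; what a row does not reach is not made up. A row lasts 1/10 s, in which the tool goes at most 0.05 m and 0.15 rad, less where a joint would pass 70% of its speed; a pose out of reach is approached as far as the arm can. The fingers move at their own pace and stop on an object; FORCE is the grip in N (left out, the last holds). Time passes only in rows, so rows that do not move let the fingers close. It prints the time, the measured TCP pose, the force, the opening and the grip force at its end. Input that does not fit is refused with a message, and nothing moves.
- monitor.observe(): the state, without advancing time (a new reading comes with each control period).
- vision.get_image(name): name is "scene" or "side" or "wrist"; returns a dict with "image" (384x512x3 uint8, blue, green, red), "fx", "fy", "cx", "cy" (pixels), "cam_to_world" (4x4, takes a point from camera to world coordinates); the wrist camera has in their place "mount" (4x4, takes a point from camera to tool coordinates, whose origin is the TCP and whose axes are the flange's). Camera axes: x right, y down, z forward; pixel columns grow to the right and rows downward; lengths in m; the calibration is good to about 2 mm. A picture is of the moment at which its call begins: read the wrist's pose just before it. There is no depth.
- sign_off(): hands the job in; it is judged then, once.
The state is a dict: "clock": time; "joints": joint angles; "dq": joint speeds; "joint_efforts": joint torques, N m; "position": TCP position; "ee_rot": TCP orientation; "force": force on the tool from outside, world axes, zero at the start; "ft_torque": the same for the moment, N m; "width": opening from 0.0 (shut) to 1.0 (fully open); "gripper_force": force on a finger pad.
Only numpy, scipy, OpenCV 4.12 (cv2) and the standard library are available. Lean on these libraries where they do the work, as an engineer would, in place of code of your own. Each camera call takes 0.05 s, during which the arm holds its last target. There are 200 camera calls.

## Working session

There is one attempt and no reset: what is moved stays moved. The work goes in short steps, Python scripts to look and compute and a shell command to move; the robot and the scene stay as the last step left them, time stands still between calls to the robot, and variables do not carry over. Pictures are saved under pics/ and viewed, at most 10 in all, crops included, and the job is handed in when it is done.

```bash
ls; mkdir -p pics; python3 - <<'E'
from cell import arm, vision, monitor, sign_off
import cv2,numpy as np
for n in("scene","side"):
    d=vision.get_image(n);cv2.imwrite(f"pics/{n}0.png",d["image"])
    print(n,d["fx"],d["fy"],d["cx"],d["cy"],np.round(d["cam_to_world"],3).tolist())
d=vision.get_image("wrist");print(d["fx"],np.round(d["mount"],3).tolist())
o=monitor.observe();print(o["clock"],o["position"],o["ee_rot"],o["width"])
E
```

```text
cell.py
nudge.py
pics
scene 378.1116766397256 378.1116766397256 247.94790061587773 185.68937821555375 [[-0.663, 0.527, -0.531, 1.093], [0.748, 0.471, -0.467, 0.506], [0.004, -0.707, -0.707, 0.91], [0.0, 0.0, 0.0, 1.0]]
side 418.51316668642613 418.51316668642613 259.72936796565 186.86890746648876 [[-0.689, -0.449, 0.569, -0.228], [-0.724, 0.408, -0.556, 0.718], [0.017, -0.795, -0.606, 0.905], [0.0, 0.0, 0.0, 1.0]]
291.2673979676943 [[-0.0, -0.969, -0.247, 0.065], [1.0, -0.0, -0.0, 0.0], [0.0, -0.247, 0.969, -0.158], [0.0, 0.0, 0.0, 1.0]]
0.15 [ 0.16823085 -0.60155255  0.22614294] [-3.11130959e+00 -4.26893276e-01  4.52153798e-04] 0.9969049541608098
```

View pics/scene0.png

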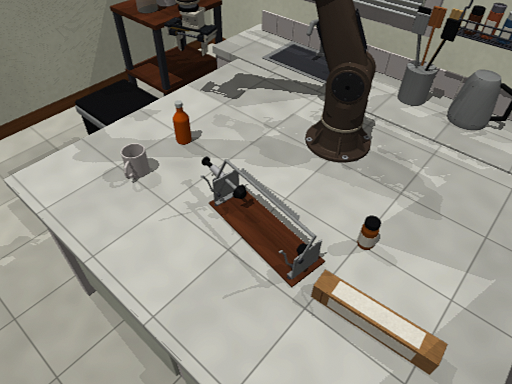

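View pics/side0.png

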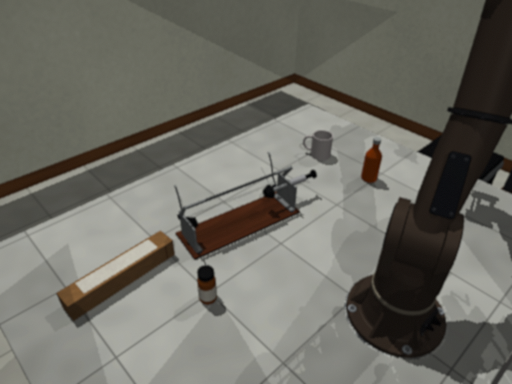

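Scene: knob at about (207,161), holder base corners at about (292,281) and (324,262), and the bar on the robot's side. Side: knob at about (312,174), base front edge from (200,253) to (299,211). I'll enlarge both.

```bash
python3 - <<'E'
import cv2,numpy as np
a=cv2.imread("pics/scene0.png")[145:290,190:335];b=cv2.imread("pics/side0.png")[140:260,165:325]
a=cv2.resize(a,None,fx=4,fy=4,interpolation=2);b=cv2.resize(b,None,fx=5,fy=5,interpolation=2)
b=cv2.convertScaleAbs(b,alpha=1.6,beta=10)
cv2.imwrite("pics/a.png",a);cv2.imwrite("pics/b.png",b)
E
```

```text
(no output)
```

View pics/a.png

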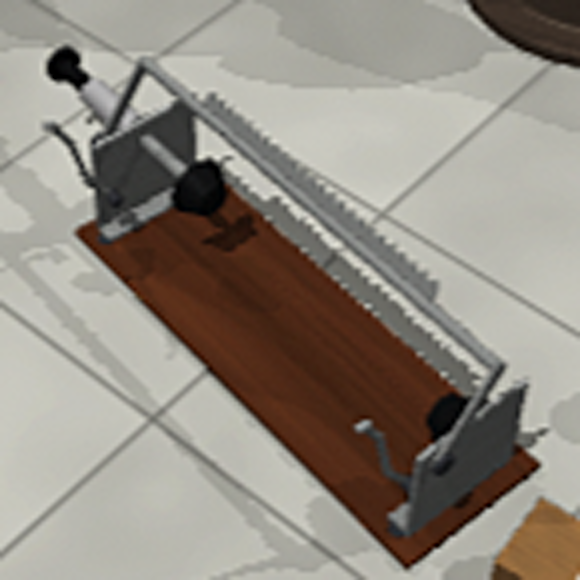

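View pics/b.png

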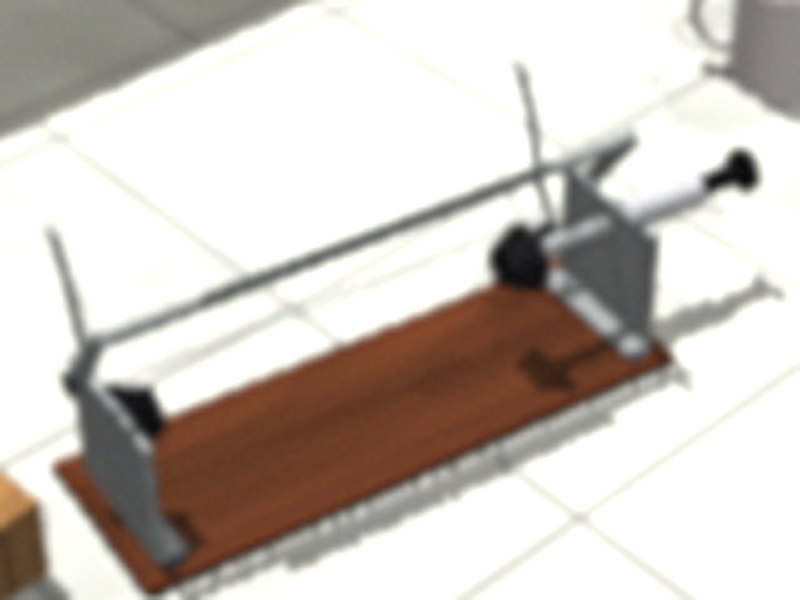

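Crop a: base corners at (80,230), (407,562) and (538,463); tube ends at (143,62) and (500,367); knob flange at (64,65). Crop b: base corners at (57,467), (153,588) and (668,355); tube ends at (632,138) and (88,350); flange at (742,168). Next I'll fit the holder pose and the bar angle.

```bash
cat > geo.py <<'E'
import numpy as np
from scipy.optimize import least_squares
C={"s":((378.11,247.948,185.689),np.array([[-0.663,0.527,-0.531,1.093],[0.748,0.471,-0.467,0.506],[0.004,-0.707,-0.707,0.91]])),
"d":((418.513,259.730,186.869),np.array([[-0.689,-0.449,0.569,-0.228],[-0.724,0.408,-0.556,0.718],[0.017,-0.795,-0.606,0.905]]))}
def proj(c,P):
    (f,cx,cy),T=C[c];q=T[:,:3].T@(P-T[:,3]);return np.array([f*q[0]/q[2]+cx,f*q[1]/q[2]+cy])
def H(p,P):
    c,s=np.cos(p[2]),np.sin(p[2]);return np.array([p[0]+c*P[0]-s*P[1],p[1]+s*P[0]+c*P[1],P[2]])
def tube(y,a): return (0.035+.075*np.sin(.61-a),y,.09+.075*np.cos(.61-a))
S=lambda x,y:((x+.5)/4-.5+190,(y+.5)/4-.5+145)
D=lambda x,y:((x+.5)/5-.5+165,(y+.5)/5-.5+140)
E
python3 - <<'E'
from geo import *
obs=[("s",(.065,-.195,.008),S(80,230)),("s",(.065,.195,.008),S(407,562)),("s",(-.065,.195,.008),S(538,463)),
("d",(.065,.195,.008),D(57,467)),("d",(-.065,.195,.008),D(153,588)),("d",(-.065,-.195,.008),D(668,355)),
("s",(0,-.2955,.08),S(64,65)),("d",(0,-.2955,.08),D(742,168)),
("s",-.186,S(143,62)),("s",.186,S(500,367)),("d",-.186,D(632,138)),("d",.186,D(88,350))]
f=lambda p:np.concatenate([proj(c,H(p,P if isinstance(P,tuple) else tube(P,p[3])))-q for c,P,q in obs])
for y0 in(0,1,-1,3):
    r=least_squares(f,[.55,0,y0,1.4],loss="soft_l1")
    print(r.cost,r.x)
    if r.cost<30:print(np.round(r.fun.reshape(-1,2),1).tolist());p=r.x;np.save("p.npy",p)
for P in [tube(0,p[3]),(0,-.275,.08),(0,.1775,.1),(.095,-.17,.165),(.095,.165,.165),tube(0,0)]:print(P,H(p,P).round(4))
# bystanders roughly
def plane(c,u,v,z):
    (f,cx,cy),T=C[c];d=T[:,:3]@[(u-cx)/f,(v-cy)/f,1];return T[:,3]+d*(z-T[2,3])/d[2]
for n,u,v,z in(("mug",136,176,0),("soap",184,143,0),("jar",368,247,0),("c1",313,297,0),("c2",323,274,.06)):print(n,plane("s",u,v,z).round(3))
from scipy.spatial.transform import Rotation as R
from cell import arm, vision, monitor, sign_off
o=monitor.observe();print(R.from_rotvec(o["ee_rot"]).as_matrix().round(3))
E
```

```text
7.170270871196037 [ 0.52508479  0.06584004 -0.16372388  1.21498678]
[[-1.8, -0.2], [0.1, 0.7], [0.7, -0.4], [-0.6, -0.6], [-0.4, 1.4], [2.7, -0.2], [-0.5, -0.0], [0.6, 0.3], [0.5, 0.4], [0.3, 0.8], [-0.2, -0.1], [2.0, -1.1]]
7.170270871196528 [ 0.52508479  0.06584004 -0.16372389  1.21498676]
[[-1.8, -0.2], [0.1, 0.7], [0.7, -0.4], [-0.6, -0.6], [-0.4, 1.4], [2.7, -0.2], [-0.5, -0.0], [0.6, 0.3], [0.5, 0.4], [0.3, 0.8], [-0.2, -0.1], [2.0, -1.1]]
7.1702708711958625 [ 0.52508479  0.06584004 -0.16372388  1.21498679]
[[-1.8, -0.2], [0.1, 0.7], [0.7, -0.4], [-0.6, -0.6], [-0.4, 1.4], [2.7, -0.2], [-0.5, -0.0], [0.6, 0.3], [0.5, 0.4], [0.3, 0.8], [-0.2, -0.1], [2.0, -1.1]]
7.170270871195776 [ 0.52508479  0.06584004 -0.16372388  1.21498679]
[[-1.8, -0.2], [0.1, 0.7], [0.7, -0.4], [-0.6, -0.6], [-0.4, 1.4], [2.7, -0.2], [-0.5, -0.0], [0.6, 0.3], [0.5, 0.4], [0.3, 0.8], [-0.2, -0.1], [2.0, -1.1]]
(np.float64(-0.007656340865634041), 0, np.float64(0.15168822078772282)) [0.5175 0.0671 0.1517]
(0, -0.275, 0.08) [ 0.4803 -0.2055  0.08  ]
(0, 0.1775, 0.1) [0.554 0.241 0.1  ]
(0.095, -0.17, 0.165) [ 0.5911 -0.1174  0.165 ]
(0.095, 0.165, 0.165) [0.6457 0.2131 0.165 ]
(np.float64(0.0779650595075361), 0, np.float64(0.15147360133841095)) [0.602  0.0531 0.1515]
mug [ 0.634 -0.418  0.   ]
soap [ 0.4   -0.431  0.   ]
jar [0.365 0.336 0.   ]
c1 [0.605 0.307 0.   ]
c2 [0.567 0.303 0.06 ]
[[ 0.963  0.269 -0.   ]
 [ 0.269 -0.963  0.001]
 [-0.    -0.001 -1.   ]]
```

The rows are not in the units I measure in: shifts go in shares of 50 mm. I convert before sending: 0.04 m is 0.8, 0.01 m is 0.2.

```bash
echo '[[[0,0,0],-0.142,0],[[0,0,0],-0.142,0],[[0,0,0],-0.142,0],[[0,0,0],-0.142,0],[[0,0,0],-0.142,0],[[0,0,0],-0.142,0],[[0,0,0],-0.142,0],[[0,0,0],-0.142,0]]' | python3 nudge.py 30
echo '[[[0.8,0.2,0],0,0],[[0.8,0.2,0],0,0],[[0.8,0.2,0],0,0],[[0.8,0.2,0],0,0],[[0.8,0.2,0],0,0],[[0.8,0.2,0],0,0],[[0.8,0.2,0],0,0],[[0.8,0.2,0],0,0],[[0.8,0.2,0],0,0],[[0.8,0.2,0],0,0]]' | python3 nudge.py
cat >> geo.py <<'E'
def state():
    from cell import arm, vision, monitor, sign_off
    from scipy.spatial.transform import Rotation as R
    p=np.load("p.npy");o=monitor.observe();M=R.from_rotvec(o["ee_rot"]).as_matrix()
    c,s=np.cos(p[2]),np.sin(p[2]);W=np.array([[c,s,0],[-s,c,0],[0,0,1]])
    print("t",o["clock"],"holder",(W@(o["position"]-[p[0],p[1],0])).round(4),"F",(W@o["force"]).round(2),"w",round(o["width"],3),"g",round(o["gripper_force"],1));print("tool axes in holder",(W@M).round(3).tolist());print(np.round(o["joints"],2))
E
python3 -c "from geo import *;state()"
```

```text
clock: 0.95
position: [0.1683, -0.6017, 0.2264]
ee_rot: [-2.388, -2.041, -0.0]
force: [-0.4, -0.6, -0.8]
width: 0.358
gripper_force: 0.0
clock: 1.95
position: [0.3318, -0.2217, 0.2268]
ee_rot: [2.394, 2.034, -0.0]
force: [0.1, 0.2, 0.0]
width: 0.008
gripper_force: 0.0
t 1.95 holder [-0.1438 -0.3152  0.2268] F [0.08 0.25 0.01] w 0.008 g 0.0
tool axes in holder [[-0.001, 1.0, 0.0], [1.0, 0.001, -0.0], [-0.0, 0.0, -1.0]]
[ 0.91  0.1  -0.49  2.05  0.06  1.01  0.23]
```

Converted, 0.04 m is 0.8, 0.035 m is 0.7.

```bash
echo '[[[0.8,0.2,0],0,0],[[0.8,0.2,0],0,0],[[0.8,0.2,0],0,0],[[0.8,0.2,0],0,0],[[0.8,0.2,0],0,0],[[0.8,0.2,0],0,0],[[0.8,0.2,0],0,0],[[0.7,0.1,0],0,0]]' | python3 nudge.py
echo '[[[0,0,0.6],0,0],[[0,0,0.6],0,0],[[0,0,0.6],0,0],[[0,0,0],0,0]]' | python3 nudge.py
python3 -c "from geo import *;state()"
```

```text
clock: 2.75
position: [0.4572, 0.0774, 0.2267]
ee_rot: [-2.394, -2.034, -0.001]
force: [0.7, -0.9, 0.3]
width: 0.003
gripper_force: 0.0
clock: 3.15
position: [0.4539, 0.0747, 0.1337]
ee_rot: [-2.391, -2.033, 0.009]
force: [-0.9, -0.7, 0.8]
width: 0.008
gripper_force: 0.0
t 3.15 holder [-0.0717 -0.0029  0.1337] F [-0.78 -0.8   0.78] w 0.008 g 0.0
tool axes in holder [[-0.002, 1.0, -0.006], [1.0, 0.002, -0.002], [-0.002, -0.006, -1.0]]
[ 0.28  0.37 -0.69  2.03  0.31  0.85 -0.76]
```

Converted, 0.012 m is 0.24.

```bash
echo '[[[0,0.24,0],0,0],[[0,0.24,0],0,0],[[0,0.24,0],0,0],[[0,0.24,0],0,0],[[0,0.24,0],0,0]]' | python3 nudge.py
echo '[[[0,0.2,0],0,0],[[0,0.2,0],0,0],[[0,0.2,0],0,0],[[0,0.2,0],0,0]]' | python3 nudge.py
python3 -c "from geo import *;state()
from cell import arm, vision, monitor, sign_off;import cv2;d=vision.get_image('side')['image'];cv2.imwrite('pics/c.png',cv2.convertScaleAbs(cv2.resize(d[110:270,165:345],None,fx=4,fy=3.6),alpha=1.5))"
```

```text
clock: 3.65
position: [0.5169, 0.0657, 0.1375]
ee_rot: [2.394, 2.034, 0.001]
force: [-3.5, 1.2, 3.2]
width: 0.005
gripper_force: 1.7
clock: 4.05
position: [0.5557, 0.0591, 0.1365]
ee_rot: [-2.394, -2.034, 0.001]
force: [-2.2, 0.6, -1.3]
width: 0.0
gripper_force: 1.1
t 4.05 holder [ 0.0313 -0.0017  0.1365] F [-2.3   0.23 -1.32] w 0.0 g 1.1
tool axes in holder [[-0.002, 1.0, -0.001], [1.0, 0.002, -0.0], [-0.0, -0.001, -1.0]]
[ 0.26  0.51 -0.64  1.81  0.36  0.95 -0.7 ]
```

View pics/c.png

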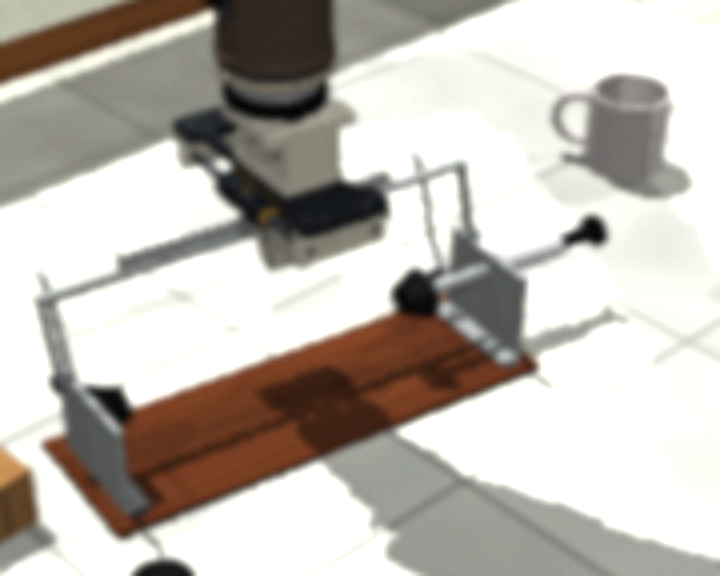

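The bar is upright (tube ends at (45,300) and (460,168)) and moving back with the fingers. I'll push on to the stop.

Converted, 0.008 m is 0.16, 0.006 m is 0.12.

```bash
echo '[[[0,0.16,0],0,0],[[0,0.12,0],0,0],[[0,0.08,0],0,0]]' | python3 nudge.py
echo '[[[0,0.08,0],0,0],[[0,0.06,0],0,0]]' | python3 nudge.py
python3 -c "from geo import *;state()"
```

```text
clock: 4.4
position: [0.5732, 0.0563, 0.1365]
ee_rot: [-2.394, -2.034, 0.001]
force: [-2.7, -0.2, -1.6]
width: 0.003
gripper_force: 1.1
clock: 4.6
position: [0.5799, 0.0553, 0.1366]
ee_rot: [-2.394, -2.034, 0.0]
force: [-2.5, 0.1, -1.6]
width: 0.004
gripper_force: 1.2
t 4.6 holder [ 0.0558 -0.0015  0.1366] F [-2.5  -0.32 -1.62] w 0.004 g 1.2
tool axes in holder [[-0.002, 1.0, -0.0], [1.0, 0.002, -0.0], [-0.0, -0.0, -1.0]]
[ 0.25  0.54 -0.63  1.75  0.37  0.98 -0.69]
```

```bash
echo '[[[0,0.06,0],0,0],[[0,0.04,0],0,0]]' | python3 nudge.py|grep -E "force|pos"
echo '[[[0,0.06,0],0,0],[[0,0.04,0],0,0]]' | python3 nudge.py|grep -E "force|pos"
echo '[[[0,0.06,0],0,0],[[0,0,0],0,0]]' | python3 nudge.py|grep -E "force|pos"
python3 -c "from geo import *;state()"
```

```text
position: [0.5819, 0.055, 0.1365]
force: [-19.5, 1.3, 11.5]
gripper_force: 9.9
position: [0.5822, 0.0548, 0.1363]
force: [-38.4, 2.2, 26.2]
gripper_force: 20.1
position: [0.5822, 0.0548, 0.1363]
force: [-44.7, 2.4, 31.8]
gripper_force: 23.5
t 5.2 holder [ 0.0581 -0.0015  0.1363] F [-44.52  -4.92  31.77] w 0.001 g 23.5
tool axes in holder [[-0.005, 1.0, -0.018], [1.0, 0.005, -0.006], [-0.006, -0.018, -1.0]]
[ 0.25  0.55 -0.63  1.72  0.37  1.01 -0.68]
```

The bar is on its firm stop: 44 N builds up with no further motion. Backing off, lifting and heading to the knob.

```bash
echo '[[[0,-0.4,0],0,0],[[0,-0.6,0],0,0],[[0,-0.4,-0.6],0,0],[[0,0,-1],0,0],[[0,0,0],0,0]]' | python3 nudge.py|grep -E "force|pos"
echo '[[[-0.8,0,0],0,1],[[-0.8,0,0],0,1],[[-0.8,0,0],0,1],[[-0.8,0,0],0,1],[[-0.8,0,0],0,1],[[-0.8,0,0],0,1],[[-0.8,0,0],0,1],[[0,0,0],0,1],[[0,0,0],0,1]]' | python3 nudge.py|grep -E "force|pos"
python3 -c "from geo import *;state()
from cell import arm, vision, monitor, sign_off;import cv2
d=vision.get_image('wrist');print(d['fx'],d['cx'],d['cy'])
s=vision.get_image('side')['image'];k=cv2.convertScaleAbs(cv2.resize(s[120:260,165:345],(512,400)),alpha=1.5)
cv2.imwrite('pics/w1.png',d['image']);import numpy as np
cv2.imwrite('pics/d.png',cv2.resize(np.hstack([d['image'],k[:384]]),(800,300)))"
```

```text
position: [0.5271, 0.0662, 0.2232]
force: [0.7, 0.3, -0.5]
gripper_force: 0.0
position: [0.4788, -0.2131, 0.2169]
force: [-0.9, -0.2, -0.3]
gripper_force: 0.0
t 6.6 holder [-2.000e-04 -2.827e-01  2.169e-01] F [-0.9  -0.37 -0.32] w 0.743 g 0.0
tool axes in holder [[0.001, 1.0, 0.001], [1.0, -0.001, -0.0], [-0.0, 0.001, -1.0]]
[ 0.8   0.35 -0.62  1.79  0.23  1.07 -0.07]
291.2673979676943 257.6616389386946 191.214488659768
```

View pics/d.png

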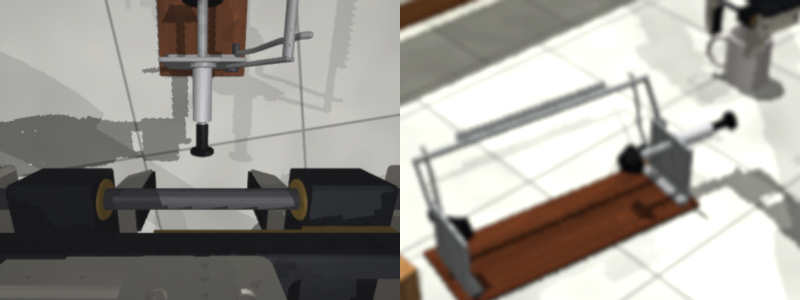

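Wrist: knob neck at (204,135) and flange at (203,152) (×1.28 for full pixels), with the barrel mouth at about row 123. Side: bar back in its clips. Now I'll measure the knob with rays.

```bash
python3 - <<'E'
import cv2,numpy as np
from cell import arm, vision, monitor, sign_off
from geo import state
im=cv2.imread("pics/w1.png");m=(im.max(2)<60).astype('u1')[140:205,225:300]
rows=[(140+i,225+np.where(r)[0].min(),225+np.where(r)[0].max()) for i,r in enumerate(m) if r.any()]
print([tuple(map(int,r)) for r in rows])
M=np.array(vision.get_image("wrist")["mount"]);t=np.array([-.0002,-.2827,.2169])
def ray(u,v,z):
    d=M[:3,:3]@[(u-257.66)/291.267,(v-191.21)/291.267,1];o=M[:3,3]
    A=np.array([[.001,1,.001],[1,-.001,0],[0,.001,-1]]);d=A@d;o=t+A@o
    return (o+d*(z-o[2])/d[2]).round(4)
for r in rows:
    print(r[0],ray((r[1]+r[2])/2,r[0],.08), r[2]-r[1])
E
```

```text
[(159, 252, 253), (160, 252, 265), (161, 252, 265), (162, 252, 265), (163, 252, 265), (164, 252, 265), (165, 252, 265), (166, 252, 265), (167, 252, 265), (168, 252, 265), (169, 252, 265), (170, 252, 265), (171, 252, 265), (172, 252, 265), (173, 252, 264), (174, 252, 264), (175, 252, 264), (176, 252, 264), (177, 252, 264), (178, 252, 265), (179, 252, 264), (180, 252, 264), (181, 252, 264), (182, 252, 264), (183, 252, 265), (184, 252, 265), (185, 252, 265), (186, 252, 265), (187, 251, 266), (188, 249, 268), (189, 246, 270), (190, 245, 271), (191, 244, 272), (192, 244, 272), (193, 244, 272), (194, 244, 272), (195, 244, 272), (196, 245, 271), (197, 246, 270), (198, 248, 269), (199, 251, 266)]
159 [-0.0058 -0.2587  0.08  ] 1
160 [ 0.0003 -0.2597  0.08  ] 13
161 [ 0.0003 -0.2608  0.08  ] 13
162 [ 0.0003 -0.2618  0.08  ] 13
163 [ 0.0003 -0.2628  0.08  ] 13
164 [ 0.0003 -0.2639  0.08  ] 13
165 [ 0.0003 -0.2649  0.08  ] 13
166 [ 0.0003 -0.2659  0.08  ] 13
167 [ 0.0003 -0.2669  0.08  ] 13
168 [ 0.0003 -0.268   0.08  ] 13
169 [ 0.0003 -0.269   0.08  ] 13
170 [ 0.0003 -0.2701  0.08  ] 13
171 [ 0
[... 417 characters left out ...]
00e-02] 12
182 [-2.000e-04 -2.827e-01  8.000e-02] 12
183 [ 0.0003 -0.2837  0.08  ] 13
184 [ 0.0003 -0.2848  0.08  ] 13
185 [ 0.0003 -0.2859  0.08  ] 13
186 [ 0.0003 -0.2869  0.08  ] 13
187 [ 0.0003 -0.288   0.08  ] 15
188 [ 0.0003 -0.2891  0.08  ] 19
189 [-2.000e-04 -2.901e-01  8.000e-02] 24
190 [-2.000e-04 -2.912e-01  8.000e-02] 26
191 [-2.000e-04 -2.923e-01  8.000e-02] 28
192 [-2.000e-04 -2.934e-01  8.000e-02] 28
193 [-2.000e-04 -2.945e-01  8.000e-02] 28
194 [-2.000e-04 -2.955e-01  8.000e-02] 28
195 [-2.000e-04 -2.966e-01  8.000e-02] 28
196 [-2.000e-04 -2.977e-01  8.000e-02] 26
197 [-2.000e-04 -2.988e-01  8.000e-02] 24
198 [ 0.0003 -0.2999  0.08  ] 21
199 [ 3.00e-04 -3.01e-01  8.00e-02] 15
```

```bash
echo '[[[0.1,0,0],0,1],[[0,0,0.6],0,1],[[0,0,0.6],0,1],[[0,0,0.6],0,1],[[0,0,0.6],0,1],[[0,0,0.4],0,1],[[0,0,0.3],0,1],[[0,0,0],0,1]]' | python3 nudge.py|grep -E "force|pos"
python3 -c "from geo import *;state()"
```

```text
position: [0.4783, -0.2052, 0.0601]
force: [0.2, -0.1, 0.1]
gripper_force: 0.0
t 7.55 holder [-0.0019 -0.2751  0.0601] F [ 0.26 -0.07  0.07] w 0.998 g 0.0
tool axes in holder [[-0.004, 1.0, -0.003], [1.0, 0.004, 0.001], [0.001, -0.003, -1.0]]
[ 0.7   0.54 -0.54  1.97  0.4   0.74 -0.23]
```

```bash
echo '[[[-0.04,0.04,0],0,0],[[0,0,0],0,0],[[0,0,0],0,0],[[0,0,0],0,0],[[0,0,0],0,0],[[0,0,0],0,0],[[0,0,0],0,0],[[0,0,0],0,0],[[0,0,0],0,0],[[0,0,0],0,0]]' | python3 nudge.py 45|grep -E "force|pos"
python3 -c "from geo import *;state()"
```

```text
position: [0.4808, -0.2092, 0.0617]
force: [-4.3, 1.6, 0.4]
gripper_force: 2.9
t 8.55 holder [ 0.0011 -0.2786  0.0617] F [-4.46  0.88  0.35] w 0.181 g 2.9
tool axes in holder [[-0.002, 1.0, -0.0], [1.0, 0.002, -0.0], [-0.0, -0.0, -1.0]]
[ 0.7   0.54 -0.53  1.96  0.4   0.75 -0.23]
```

Converted, -0.01 m is -0.2.

```bash
echo '[[[0,0,0],0,0],[[0,0,0],0,0],[[0,0,0],0,0]]' | python3 nudge.py|grep -E "force|pos"
python3 -c "from geo import *;state()"
echo '[[[-0.2,0,0],0,0],[[-0.2,0,0],0,0],[[-0.2,0,0],0,0],[[0,0,0],0,0]]' | python3 nudge.py|grep -E "force|pos"
python3 -c "from geo import *;state()"
```

```text
position: [0.4804, -0.2091, 0.0616]
force: [-2.7, 1.3, 2.2]
gripper_force: 45.0
t 8.85 holder [ 0.0007 -0.2785  0.0616] F [-2.88  0.82  2.18] w 0.161 g 45.0
tool axes in holder [[-0.002, 1.0, -0.001], [1.0, 0.002, -0.0], [-0.0, -0.001, -1.0]]
[ 0.7   0.54 -0.53  1.96  0.4   0.75 -0.23]
position: [0.4756, -0.2378, 0.0616]
force: [-3.1, 8.1, 4.9]
gripper_force: 45.7
t 9.25 holder [ 0.0006 -0.3077  0.0616] F [-4.4   7.45  4.91] w 0.16 g 45.7
tool axes in holder [[-0.002, 1.0, -0.001], [1.0, 0.002, 0.002], [0.002, -0.001, -1.0]]
[ 0.75  0.55 -0.53  1.94  0.39  0.76 -0.17]
```

```bash
echo '[[[-0.2,0,0],0,0],[[-0.2,0,0],0,0],[[-0.2,0,0],0,0],[[-0.02,0,0],0,0],[[0,0,0],0,0],[[0,0,0],0,0]]' | python3 nudge.py|grep -E "force|pos"
python3 -c "from geo import *;state()
from cell import arm, vision, monitor, sign_off;import cv2,numpy as np
d=vision.get_image('wrist')['image'];s=vision.get_image('scene')['image']
cv2.imwrite('pics/w2.png',d);cv2.imwrite('pics/e.png',np.hstack([cv2.resize(d[20:250,150:370],(400,418)),cv2.resize(s[130:270,180:320],(400,418),interpolation=2)]))"
```

```text
position: [0.4709, -0.2656, 0.0616]
force: [-1.9, 12.4, 5.8]
gripper_force: 46.2
t 9.85 holder [ 0.0006 -0.3358  0.0616] F [-3.88 11.92  5.77] w 0.159 g 46.2
tool axes in holder [[-0.004, 1.0, -0.002], [1.0, 0.004, 0.004], [0.004, -0.002, -1.0]]
[ 0.8   0.56 -0.53  1.92  0.39  0.77 -0.11]
```

View pics/e.png

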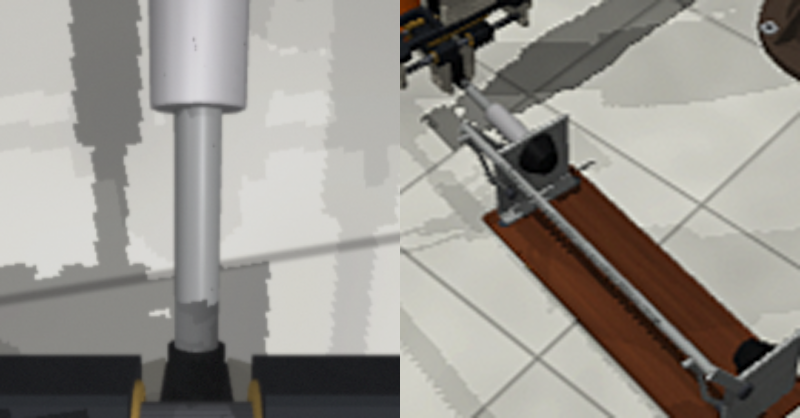

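Wrist (left): bare rod from the mouth (row about 105) to the neck (about 345), ring not yet out. Scene (right): bar down in its clips. I'm at about 57 mm, so a little more.

```bash
echo '[[[-0.06,0,0],0,0],[[0,0,0],0,0],[[0,0,0],0,0]]' | python3 nudge.py|grep -E "force|pos"
python3 -c "from geo import *;state()
from cell import arm, vision, monitor, sign_off;import cv2,numpy as np
d=vision.get_image('wrist')['image']
cv2.imwrite('pics/f.png',cv2.resize(d[20:230,200:320],(480,600),interpolation=2));print(d[60:100,258].mean(1).astype(int))"
```

```text
position: [0.4704, -0.2683, 0.0616]
force: [-3.4, 14.2, 6.4]
gripper_force: 46.2
t 10.25 holder [ 0.0006 -0.3386  0.0616] F [-5.65 13.46  6.44] w 0.159 g 46.2
tool axes in holder [[-0.005, 1.0, -0.002], [1.0, 0.005, 0.004], [0.004, -0.002, -1.0]]
[ 0.81  0.56 -0.53  1.92  0.39  0.77 -0.11]
[216 216 216 217 217 217 217 213 188 134  87  78  74  71  73  77 113 158
 166 165 166 166 166 166 167 167 166 166 165 165 166 166 166 165 165 165
 166 165 166 165]
```

View pics/f.png

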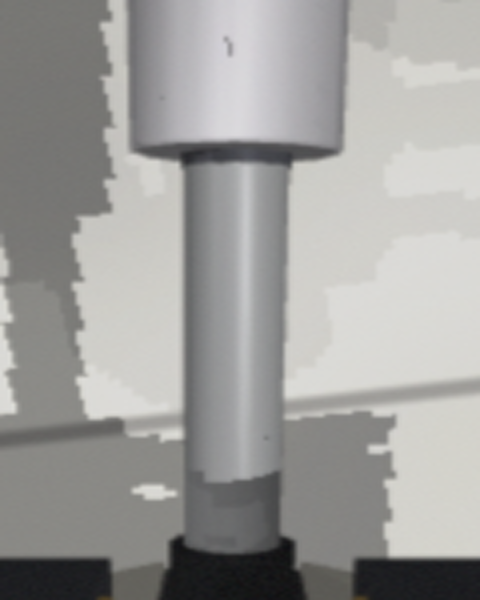

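The ring's dark edge now shows at the mouth (row about 155). Hold, check for slip, then hand in.

```bash
echo '[[[0,0,0],0,0],[[0,0,0],0,0],[[0,0,0],0,0],[[0,0,0],0,0],[[0,0,0],0,0],[[0,0,0],0,0],[[0,0,0],0,0],[[0,0,0],0,0]]' | python3 nudge.py|grep -E "force|pos"
python3 -c "
from cell import arm, vision, monitor, sign_off
d=vision.get_image('wrist')['image'];print(d[66:82,258].mean(1).astype(int))
s=vision.get_image('scene')['image'];import cv2;print(sign_off())"
```

```text
position: [0.4705, -0.2683, 0.0616]
force: [-3.6, 13.1, 6.2]
gripper_force: 46.2
[217 214 193 150  91  78  75  72  73  78 114 158 166 166 166 166]
the job is handed in; nothing more can be done
None
```

The tear bar is back in its clips, and the gripper is holding the knob with the rod about 60 mm out and the ring at the barrel's mouth, with no sign of slipping; the job is handed in, but no verdict came back.

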